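# Seal and box the sample canisters

### The arm

A 7-joint arm with a two-finger parallel gripper is mounted at the origin on the work surface. World frame = base frame: x ahead of the robot, y to its left, z up, the work surface at z = 0. Lengths are in m, angles in rad, forces in N, time in s.
With the tool pointing down it reaches from about 0.425 to 0.95 m from the base axis. Payload 4.7 kg.
Tool frame: the origin (TCP) lies on the centre line of the jaws, within the pads' length; the fingertips stand robot.nose_length ahead of it and the grasp point (between the pads) lies 8 mm behind it (robot.nose_length is the distance from the TCP to the fingertips, in m); z points along the fingers, x is the direction in which the jaws open and shut, and the axes are right-handed (so a half turn about z gives the same grasp; the last joint's range is limited). The gripper opens to 85 mm and grips with 20 to 120 N. Pads are 22 mm wide; open, the fingers measure 114 mm over their backs; the gripper's body (76 mm by 85 mm) begins 54 mm behind the grasp point. The pads swing forward as they close: fully open they stand 13 mm farther back than shut.
Start: joints at [1.093, 0.469, -0.049, 1.532, 0.024, 1.141, -0.082], TCP at [0.293, -0.608, 0.242] pointing down, gripper open.
Joint ranges: [-2.59, 2.59], [-0.33, 1.99], [-1.39, 1.29], [0.1, 2.45], [-1.04, 4.18], [0.21, 1.99], [-2.66, 2.66]. Speed limits (rad/s): [2.57, 2.57, 3.14, 3.14, 3.14, 3.14, 3.14].

### API

Orientations are given as [roll, pitch, yaw] about the fixed x, y, z axes, in that order (R = Rz(yaw) Ry(pitch) Rx(roll)).
In Python, from plant import robot gives the robot as it stands. Calls block until the motion is done:
- robot.goto(position, orientation): joint-space move of the TCP to a pose.
- robot.move_straight(position, vel=0.15, attitude=None, contact_N=None): straight line of the TCP; attitude=None keeps the orientation; vel is the mean speed in m/s. With contact_N (N) it stops when the force on the tool has changed by that much, and returns True; else False.
- robot.move_joints(angles): joint-space move.
- robot.grip(opening, strength=None): opening from 0.0 (shut) to 1.0 (fully open); strength is the grip in N (None keeps the last); returns when the fingers have stopped.
- robot.sleep(seconds).
- robot.inverse_kinematics(position, orientation): joint angles nearest the present ones, or None.
- robot.sense(): the state.
- robot.grab_frame(name): name is "side" or "top"; returns a dict with "image" (400x640x3 uint8, red, green, blue), "range_z" (400x640 float32, m along the optical axis (not along the pixel's ray), 0 where there is no reading), "fx", "fy", "cx", "cy" (pixels), "dist_coeffs" ([k1, k2, p1, p2, k3] as OpenCV has them; the pictures are not rectified), "R" (3x3) and "t" (3): a world point X has camera coordinates R X + t. Camera axes: x right, y down, z forward; pixel columns grow to the right and rows downward; lengths in m; the calibration is good to about 2 mm. A picture is of the moment at which its call begins.
A pose or a line that the arm cannot do raises robot.IKError and nothing moves.
- robot.close_job(): hands the job in, once; it reports no verdict.
The state is a dict: "t": time; "joint_pos": joint angles; "joint_velocities": joint speeds; "effort": joint torques, N m; "tcp_pos": TCP position; "tcp_rot": TCP orientation; "wrist_force": force on the tool from outside, world axes, zero at the start; "torque": the same for the moment, N m; "opening": opening from 0.0 (shut) to 1.0 (fully open).
Only numpy, scipy, OpenCV 4.12 (cv2) and the standard library are available. Lean on these libraries where they do the work, as an engineer would, in place of code of your own. Each camera call takes 0.05 s, during which the arm holds its last target.

### The job

Take the lid off the grey storage box by its handle and lay it on the cork mat, then press the lid of every sample canister fully home and lift each canister by its handle into the box, standing upright. Finally put the box lid back on and press it down until its seal is fully home, leaving the other things on the desk where they are.

Things in the scene. Friction and masses are not known exactly. Their poses are not given: they have to be found in the camera images.
- can1: Brushed-metal sample canister, 68 mm across, metal body 75 mm high; origin at the centre of its underside, z up. On it sits a white press-on lid, 70 mm across and 8 mm thick, with an upright wooden loop handle; 115 mm high in all with the lid home. About 0.27 kg (0.8 to 1.3 times). The lid does not come off and grips its neck with 8 N either way, so the canister can be lifted by the handle.
- can1_lid (a joint): Gap in m by which can1's lid stands up from fully home: 0 is home (a hard stop), 0.010 the most; a dark neck shows in the gap. About 8 N straight down on the handle's crossbar moves it, and it stays where it is left.
- can1_handle (a point): Centre of the crossbar of can1's handle, on the canister's axis, 109 mm above its underside plus the lid's gap. Crossbar 44 mm long (canister's x), 12 mm thick (y), 12 mm high, with 20 mm free below it down to the lid disc, between posts 8 mm wide at its ends. Axes as the canister's.
- can2: Brushed-metal sample canister, 68 mm across, metal body 75 mm high; origin at the centre of its underside, z up. On it sits a white press-on lid, 70 mm across and 8 mm thick, with an upright wooden loop handle; 115 mm high in all with the lid home. About 0.27 kg (0.8 to 1.3 times). The lid does not come off and grips its neck with 8 N either way, so the canister can be lifted by the handle.
- can2_lid (a joint): Gap in m by which can2's lid stands up from fully home: 0 is home (a hard stop), 0.010 the most; a dark neck shows in the gap. About 8 N straight down on the handle's crossbar moves it, and it stays where it is left.
- can2_handle (a point): Centre of the crossbar of can2's handle, on the canister's axis, 109 mm above its underside plus the lid's gap. Crossbar 44 mm long (canister's x), 12 mm thick (y), 12 mm high, with 20 mm free below it down to the lid disc, between posts 8 mm wide at its ends. Axes as the canister's.
- can3: Brushed-metal sample canister, 68 mm across, metal body 75 mm high; origin at the centre of its underside, z up. On it sits a white press-on lid, 70 mm across and 8 mm thick, with an upright wooden loop handle; 115 mm high in all with the lid home. About 0.27 kg (0.8 to 1.3 times). The lid does not come off and grips its neck with 8 N either way, so the canister can be lifted by the handle.
- can3_lid (a joint): Gap in m by which can3's lid stands up from fully home: 0 is home (a hard stop), 0.010 the most; a dark neck shows in the gap. About 8 N straight down on the handle's crossbar moves it, and it stays where it is left.
- can3_handle (a point): Centre of the crossbar of can3's handle, on the canister's axis, 109 mm above its underside plus the lid's gap. Crossbar 44 mm long (canister's x), 12 mm thick (y), 12 mm high, with 20 mm free below it down to the lid disc, between posts 8 mm wide at its ends. Axes as the canister's.
- can4: Brushed-metal sample canister, 68 mm across, metal body 75 mm high; origin at the centre of its underside, z up. On it sits a white press-on lid, 70 mm across and 8 mm thick, with an upright wooden loop handle; 115 mm high in all with the lid home. About 0.27 kg (0.8 to 1.3 times). The lid does not come off and grips its neck with 8 N either way, so the canister can be lifted by the handle.
- can4_lid (a joint): Gap in m by which can4's lid stands up from fully home: 0 is home (a hard stop), 0.010 the most; a dark neck shows in the gap. About 8 N straight down on the handle's crossbar moves it, and it stays where it is left.
- can4_handle (a point): Centre of the crossbar of can4's handle, on the canister's axis, 109 mm above its underside plus the lid's gap. Crossbar 44 mm long (canister's x), 12 mm thick (y), 12 mm high, with 20 mm free below it down to the lid disc, between posts 8 mm wide at its ends. Axes as the canister's.
- box: Grey open-topped storage box fixed to the desk, 140 mm (its x) by 290 mm (its y) outside, 140 mm high, walls and floor 5 mm; origin at the centre of its underside. Inside 130 by 280 mm: room for three canisters in a row along y, about 93 mm apart. A black seal collar, 6 mm wide, runs round the outside of the rim, 152 by 302 mm overall.
- seal (a joint): How far in m the box's black seal collar is pushed down: 0 is raised, its top 8 mm above the box walls (148 mm above the box's underside); 0.008 is fully down, flush with the wall tops (a hard stop). It goes straight down under about 12 N in all (the box lid's own 3 N does not move it) and stays where it is left.
- boxlid: Loose grey lid of the box, about 0.32 kg: panel 166 mm (x) by 316 mm (y), 8 mm thick; origin at the centre of the panel's underside. Below the panel a plug 116 by 264 mm, 12 mm deep, drops into the box mouth with 7 to 8 mm play all round. A wooden handle bar stands on top. At the start the lid lies loosely on the raised collar.
- boxlid_handle (a point): Centre of the box lid's handle bar, 39 mm above the lid's origin. Bar 96 mm long along the lid's y, 14 mm thick (x), 14 mm high; 24 mm free below it down to the panel, between posts at its ends. Axes as the lid's.
- mat: Cork mat fixed to the desk, 200 mm (x) by 340 mm (y), 3 mm thick; origin at the centre of its underside. Clear at the start; the box lid fits on it with their y axes along each other, and then its origin is 15 mm above the desk.
- doll: Turned wooden doll, 56 mm across, 95 mm high; origin at the centre of its underside. Bystander, loose.
- plant: Small green plant in a terracotta pot 76 mm across, 65 mm high, 130 mm with leaves; origin at the centre of its underside. Bystander, loose.

How it is judged:
On the way, in this order (a step that is already met when the one before it is completed fails the run):
1. the box lid lies on the cork mat (horizontal distance between boxlid and mat below 0.09 m and height (world z) of boxlid below 0.025 m and angle between boxlid's own z axis and vertical below 0.06 rad), for 0.2 s.
2. every canister stands upright in the box with its lid fully home (value of joint each of can1_lid, can2_lid, can3_lid, can4_lid below 0.002 m and x of can1 in the frame of box between -0.05 and 0.05 m and y of can1 in the frame of box between -0.125 and 0.125 m and z of each of can1, can2, can3, can4 in the frame of box below 0.012 m and angle between each of can1, can2, can3, can4's own z axis and vertical below 0.1 rad and x of can2 in the frame of box between -0.05 and 0.05 m and y of can2 in the frame of box between -0.125 and 0.125 m and x of can3 in the frame of box between -0.05 and 0.05 m and y of can3 in the frame of box between -0.125 and 0.125 m and x of can4 in the frame of box between -0.05 and 0.05 m and y of can4 in the frame of box between -0.125 and 0.125 m), for 0.2 s.
3. the box lid is on the box and pressed down, seal fully home (horizontal distance between boxlid and box below 0.015 m and angle between the y axis of boxlid and the y axis of box, either way round below 0.09 rad and angle between boxlid's own z axis and vertical below 0.03 rad and z of boxlid in the frame of box between 0.137 and 0.1425 m and value of joint seal above 0.006 m), for 0.2 s.
At the end, for the whole second after the job is handed in: Every canister present stands in the box on its floor (tilt under 0.1 rad) with its lid within 2 mm of home; the box lid is on the box (centre within 15 mm, in line within 0.09 rad, level), its seal pressed at least 6 mm of its 8 mm, and at rest (all of step 2 and all of step 3 and linear speed of boxlid below 0.02 m/s); the robot touches nothing.
It fails at once if the doll or the plant is pushed more than 50 mm from its place (distance of any of doll, plant from where it was at the start of the episode above 0.05 m).
Of can1, can2, can3, can4 only 2 to 3 are there at a start; the rules pass over those that are not, and their reading is None.
At some moment in a run one of can1, can2, can3, can4 may be knocked a few centimetres aside while the robot is not near it.
It also fails if it takes over 200 s, if anything falls off the work surface, if the arm or the gripper's body presses on something with over 40 N, if the wrist force passes 120 N, or if a joint passes its speed limit or range.

## Working session

There is one attempt and no reset: what is moved stays moved. The work goes in short steps, each a Python script; the robot and the scene stay as the last script left them, time stands still between calls to the robot, and variables do not carry over. Pictures are saved under pics/ and viewed, and the job is handed in when it is done.

```bash
ls; mkdir -p pics; cat > h.py <<'E'
import numpy as np, cv2
from plant import robot
def cloud(f):
    h,w=f["range_z"].shape
    K=np.array([[f["fx"],0,f["cx"]],[0,f["fy"],f["cy"]],[0,0,1]])
    u,v=np.meshgrid(np.arange(w),np.arange(h))
    p=cv2.undistortPoints(np.stack([u,v],-1).reshape(-1,1,2).astype(np.float64),K,np.array(f["dist_coeffs"],float)).reshape(h,w,2)
    z=f["range_z"]
    c=np.dstack([p[...,0]*z,p[...,1]*z,z])
    X=(c-np.array(f["t"]).reshape(3))@np.array(f["R"])
    X[z<=0]=np.nan
    return X
def snap(name,tag):
    f=robot.grab_frame(name)
    cv2.imwrite(f"pics/{tag}.png",f["image"][...,::-1])
    np.savez(f"pics/{tag}.npz",X=cloud(f),im=f["image"],R=f["R"],t=f["t"],k=[f["fx"],f["fy"],f["cx"],f["cy"]],d=f["dist_coeffs"])
    return f,cloud(f)
E
python3 - <<'E'
from h import *
for n in("side","top"):
    f,X=snap(n,n+"0"); print(n,-np.array(f["R"]).T@np.array(f["t"]),f["R"][2])
s=robot.sense();print(s,robot.nose_length)
E
```

```text
pics
side [-0.09883135  0.62150898  0.7237411 ] [ 0.59115111 -0.55907541 -0.58135621]
top [0.43322931 0.07062278 1.42205609] [ 0.06140366 -0.00903002 -0.99807217]
{'t': 0.1, 'joint_pos': array([ 1.09310191,  0.46937705, -0.04861847,  1.53355095,  0.02409849,
        1.14099675, -0.08230534]), 'joint_velocities': array([ 0.00265742, -0.00033333,  0.00073557, -0.00333185, -0.0001935 ,
        0.0003064 ,  0.00089579]), 'effort': array([ 8.97074988e-04, -5.11513960e+01, -4.70109656e-02, -2.38389766e+01,
        1.07902990e-02,  4.35597074e-03, -4.74625310e-06]), 'tcp_pos': array([ 0.29268119, -0.60769742,  0.24136541]), 'tcp_rot': array([ 3.14154490e+00,  1.74596042e-03, -1.12195844e+00]), 'wrist_force': array([ 0.01718756,  0.36204368, -0.10804455]), 'torque': array([-0.02897175,  0.01064079, -0.02765486]), 'opening': 0.9996966559404165} 0.011
```

View pics/top0.png

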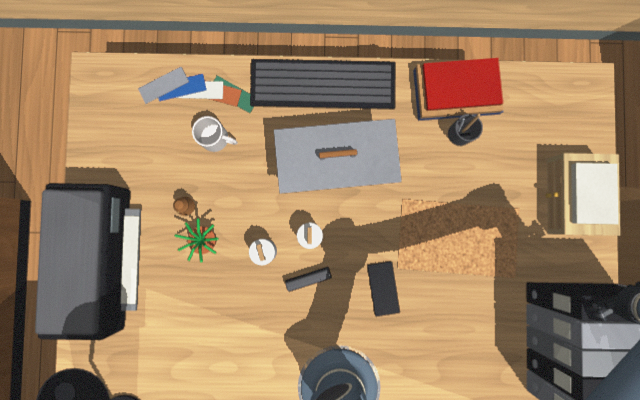

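View pics/side0.png

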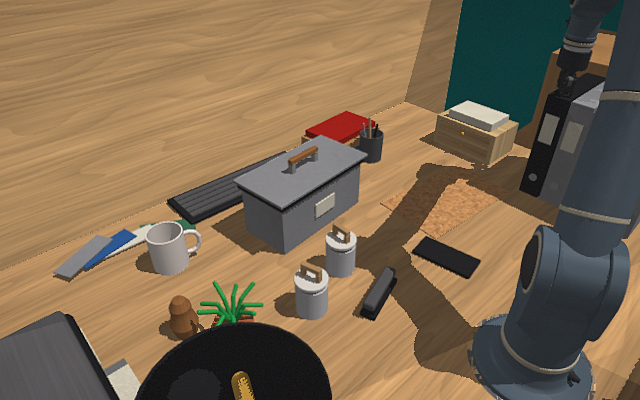

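The top view shows the box lid at (338,155) with its handle at (337,153). The canisters are at (261,250) and (309,234), the mat at (458,237), the doll at (183,205) and the plant at (198,240). Next I'll measure them.

```bash
cat >> h.py <<'E'
def rect(P):
    """min-area rect of Nx2 world points (m) -> centre, long size, short size, angle of long axis from +y"""
    (c,sz,a)=cv2.minAreaRect((P*1000).astype(np.float32))
    b=cv2.boxPoints((c,sz,a)); e=[b[1]-b[0],b[2]-b[1]]
    e=sorted(e,key=np.linalg.norm); l=e[1]
    if l[1]<0:l=-l
    return np.array(c)/1000,np.linalg.norm(e[1])/1000,np.linalg.norm(e[0])/1000,np.arctan2(-l[0],l[1])
def big(m,min_=1):
    n,lab,st,_=cv2.connectedComponentsWithStats(m.astype(np.uint8))
    return [lab==i for i in range(1,n) if st[i,4]>=min_]
E
python3 - <<'E'
from h import *
for v in("top0","side0"):
    d=np.load(f"pics/{v}.npz");X=d["X"];im=d["im"]
    hsv=cv2.cvtColor(im,cv2.COLOR_RGB2HSV)
    x,y,z=X[...,0],X[...,1],X[...,2]
    print(v,"desk z",np.nanmedian(z[230:260,280:300]) if v=="top0" else "")
    ok=(x>0.3)&(x<0.95)&(y>-0.55)&(y<0.5)
    m=ok&(z>0.145)&(z<0.165)
    for c in big(m,300): print("panel",c.sum(),np.nanmedian(z[c]),rect(X[c][:,:2]))
    m=ok&(z>0.18)&(z<0.215)
    for c in big(m,20): print("handle",c.sum(),np.nanmax(z[c]),rect(X[c][:,:2]))
    m=ok&(z>0.07)&(z<0.1)&(hsv[...,1]<60)&(hsv[...,2]>150)
    for c in big(m,40): print("can lid",c.sum(),np.nanmedian(z[c]),rect(X[c][:,:2]))
    m=ok&(z>0.1)&(z<0.135)&(hsv[...,1]>40)
    for c in big(m,8): print("z.1-.135",c.sum(),np.nanpercentile(z[c],[50,90]),rect(X[c][:,:2]))
    m=ok&(z<0.02)&(hsv[...,0]>8)&(hsv[...,0]<18)&(hsv[...,1]>110)
d=np.load("pics/top0.npz");X=d["X"];im=d["im"]
for p in [(458,237),(403,200),(397,268),(515,277)]: print(p,X[p[1],p[0]], im[p[1],p[0]])
E
```

```text
top0 desk z 0.0009758941130191579
panel 7562 0.15642586168307465 (array([0.62966888, 0.02066968]), np.float32(0.31656513), np.float32(0.16686817), np.float32(0.11190923))
handle 229 0.2006586376897451 (array([0.62919611, 0.02123129]), np.float32(0.09421144), np.float32(0.014640067), np.float32(0.11831465))
can lid 299 0.09051500866109691 (array([0.69226984, 0.36624359]), np.float32(0.10063768), np.float32(0.079236604), np.float32(-0.8344876))
can lid 384 0.09096541420789118 (array([0.42233313, 0.08918001]), np.float32(0.06740567), np.float32(0.06709595), np.float32(0.026907163))
can lid 424 0.09002835848369731 (array([0.37468677, 0.2173783 ]), np.float32(0.06864715), np.float32(0.06654585), np.float32(0.40128362))
z.1-.135 21 [0.11601068 0.1301727 ] (array([ 0.74542059, -0.35153464]), np.float32(0.009410745), np.float32(0.0065801446), np.float32(0.99323237))
z.1-.135 47 [0.12041346 0.12852768] (array([0.44091605, 0.38125186]), np.float32(0.039627526), np.float32(0.0060112113), np.float32(1.5163982))
z.1-.135 52 [0.11086267 0.11490349] (array([0.43321048, 0.40582846]), np.float32(0.04
[... 3045 characters left out ...]
84526))
z.1-.135 319 [0.11381025 0.12623893] (array([0.38612769, 0.35569614]), np.float32(0.07668249), np.float32(0.04397451), np.float32(0.98592097))
z.1-.135 298 [0.11202778 0.12437542] (array([0.4196221 , 0.41617249]), np.float32(0.061342463), np.float32(0.045681223), np.float32(-1.0925514))
z.1-.135 37 [0.11303788 0.11431147] (array([0.37877136, 0.39595157]), np.float32(0.018197127), np.float32(0.0072198627), np.float32(1.0325294))
(458, 237) [ 4.24498972e-01 -3.36473261e-01  3.67890492e-04] [217 164 110]
(403, 200) [ 0.5280189 -0.1766526  0.0038628] [222 165 110]
(397, 268) [ 0.33335547 -0.16094635  0.0036804 ] [196 156 110]
(515, 277) [ 0.31309372 -0.49948964  0.00315197] [103  83  58]
```

```bash
cat >> h.py <<'E'
def bestyaw(pos,yaw):
    q0=np.array(robot.sense()["joint_pos"]);best=None
    for k in(-1,0,1):
        q=robot.inverse_kinematics(list(pos),[np.pi,0,yaw+k*np.pi])
        if q is None: continue
        if abs(np.array(q)[6])>2.5: continue
        c=np.abs(np.array(q)-q0).max()
        if best is None or c<best[0]: best=(c,yaw+k*np.pi)
    return best[1]
def st(tag=""):
    s=robot.sense();print(tag,"t%.1f"%s["t"],np.round(s["tcp_pos"],4),np.round(s["tcp_rot"],3),"F",np.round(s["wrist_force"],1),"op %.3f"%s["opening"])
    return s
E
python3 - <<'E'
from h import *
c=[0.630,0.021];a=0.113
y=bestyaw([*c,0.33],a);print(y)
robot.goto([*c,0.33],[np.pi,0,y]); st()
snap("top","top1");snap("side","side1")
robot.move_straight([*c,0.179],vel=0.12,contact_N=8); st()
robot.grip(0.0,60); st()
robot.move_straight([*c,0.32],vel=0.1); st()
snap("side","side2");snap("top","top2")
E
```

```text
0.113
 t2.6 [0.6301 0.0194 0.3297] [3.141 0.    0.111] F [ 0.3  0.4 -0.1] op 0.996
 t4.2 [0.6306 0.0212 0.1799] [ 3.142e+00 -2.000e-03  1.130e-01] F [ 0.3  0.2 -0. ] op 0.998
 t4.8 [0.6304 0.021  0.1793] [-3.142e+00 -1.000e-03  1.130e-01] F [ 1.2 -1.2  1.3] op 0.156
 t6.4 [0.6297 0.0209 0.3192] [-3.142e+00  2.000e-03  1.130e-01] F [-0.1  0.8 -4. ] op 0.152
```

```bash
cd pics; python3 -c "
import cv2,numpy as np
cv2.imwrite('mix2.png',cv2.resize(np.vstack([cv2.imread('side2.png'),cv2.imread('top2.png')]),None,fx=.75,fy=.75))"
```

```text
(no output)
```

View pics/mix2.png

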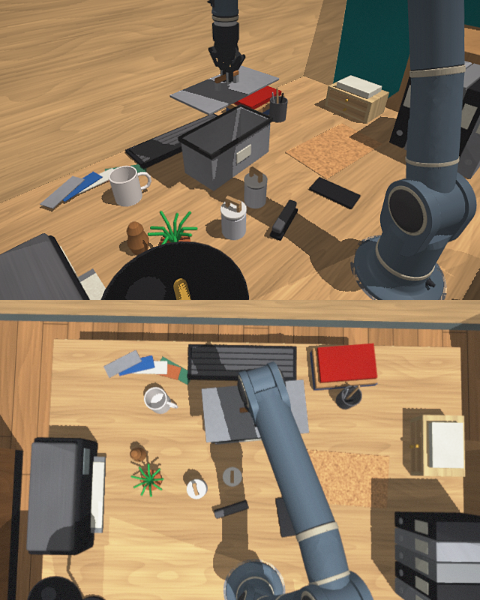

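The lid is held level, and the box mouth is open with the collar visible. There are only two canisters on the desk, and the mat is clear. Next I'll measure the mat and lay the lid on it.

```bash
python3 - <<'E'
from h import *
for v in("side2","top1","top2"):
    d=np.load(f"pics/{v}.npz");X=d["X"];im=d["im"].astype(int)
    hsv=cv2.cvtColor(d["im"],cv2.COLOR_RGB2HSV)
    x,y,z=np.moveaxis(X,-1,0)
    m=(x>0.25)&(x<0.62)&(y>-0.6)&(y<-0.1)&(z<0.015)
    # cork redder than the desk
    r=(hsv[...,0]<=14)&(hsv[...,1]>115)&m
    r=cv2.morphologyEx(cv2.morphologyEx(r.astype(np.uint8),cv2.MORPH_CLOSE,np.ones((5,5))),cv2.MORPH_OPEN,np.ones((7,7)))>0
    for c in big(r,500): print(v,c.sum(),rect(X[c][:,:2]),np.median(hsv[c],axis=0))
E
```

```text
side2 4633 (array([nan, nan]), np.float32(nan), np.float32(nan), np.float32(nan)) [ 14. 136. 205.]
top1 874 (array([ 0.38546402, -0.46206641]), np.float32(0.13393453), np.float32(0.053969953), np.float32(1.0237025)) [ 15. 120. 115.]
top2 872 (array([ 0.3827251 , -0.47425497]), np.float32(0.12586738), np.float32(0.051367246), np.float32(1.1292346)) [ 15. 120. 115.]
```

```bash
python3 - <<'E'
from h import *
d=np.load("pics/side2.npz");X=d["X"]
hsv=cv2.cvtColor(d["im"],cv2.COLOR_RGB2HSV)
x,y,z=np.moveaxis(X,-1,0)
m=(x>0.25)&(x<0.62)&(y>-0.6)&(y<-0.1)&(z<0.015)
r=(hsv[...,0]<=14)&(hsv[...,1]>115)&m
r=cv2.morphologyEx(cv2.morphologyEx(r.astype(np.uint8),cv2.MORPH_CLOSE,np.ones((5,5))),cv2.MORPH_OPEN,np.ones((7,7)))>0
for c in big(r,500):
    P=X[c][:,:2];P=P[~np.isnan(P[:,0])];print(len(P),rect(P))
    P2=P[(np.abs(P-np.median(P,0))<[.13,.2]).all(1)];print(rect(P2))
E
```

```text
4620 (array([ 0.4234733 , -0.34190628]), np.float32(0.35086215), np.float32(0.20379941), np.float32(-0.06048054))
(array([ 0.4234733 , -0.34190628]), np.float32(0.35086215), np.float32(0.20379941), np.float32(-0.06048054))
```

```bash
python3 - <<'E'
from h import *
c=[0.423,-0.338];a=-0.06
robot.move_straight([*c,0.30],vel=0.2,attitude=[np.pi,0,a]);st()
robot.move_straight([*c,0.07],vel=0.12);st()
print(robot.move_straight([*c,0.044],vel=0.03,contact_N=4));st()
robot.grip(0.6);st()
robot.move_straight([*c,0.2],vel=0.15);st()
snap("top","top3");snap("side","side3")
cv2.imwrite('pics/mix3.png',cv2.resize(np.vstack([cv2.imread('pics/side3.png'),cv2.imread('pics/top3.png')]),None,fx=.75,fy=.75))
E
```

```text
t8.7 [ 0.4237 -0.337   0.3001] [-3.141 -0.    -0.058] F [-0.3  0.2 -3.5] op 0.152
 t10.8 [ 0.4234 -0.3382  0.0706] [ 3.141e+00 -1.000e-03 -6.000e-02] F [ 0.7 -0.3 -3.1] op 0.150
True
 t11.5 [ 0.4227 -0.3378  0.0463] [-3.141e+00  1.000e-03 -6.000e-02] F [-0.3 -0.1  3.8] op 0.149
 t11.9 [ 0.4215 -0.3372  0.0453] [-3.14e+00  3.00e-03 -6.00e-02] F [0.6 0.3 0.5] op 0.596
 t13.1 [ 0.4224 -0.3377  0.1991] [-3.139  0.005 -0.06 ] F [-0.8 -0.7 -0.4] op 0.598
```

View pics/mix3.png

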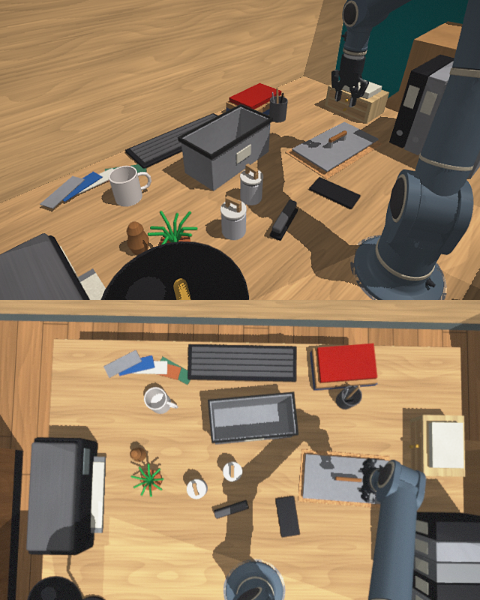

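The lid lies on the mat at about (335,478) in the lower picture. The box is open, and both canisters stand with their lids raised. Next I'll measure the box and remeasure the canisters.

```bash
cat >> h.py <<'E'
def measure(tag):
    for v in("top","side"):
        d=np.load(f"pics/{v}{tag}.npz");X=d["X"];hsv=cv2.cvtColor(d["im"],cv2.COLOR_RGB2HSV)
        x,y,z=np.moveaxis(X,-1,0)
        ok=(x>0.3)&(x<0.95)&(y>-0.55)&(y<0.33)
        m=ok&(z>0.134)&(z<0.16)&(x>0.5)
        for c in big(m,100): print(v,"rim",c.sum(),np.nanmedian(z[c]),rect(X[c][:,:2]))
        m=ok&(z>0.075)&(z<0.1)&(hsv[...,1]<60)&(hsv[...,2]>140)
        for c in big(m,60):
            r=rect(X[c][:,:2])
            if r[1]<.085:print(v,"canlid",c.sum(),np.nanmedian(z[c]),r)
        m=ok&(z>0.106)&(z<0.135)&(hsv[...,1]>40)
        for c in big(m,20):
            r=rect(X[c][:,:2]);print(v,"bar",c.sum(),np.nanpercentile(z[c],[50,90]),r[:3],"yawx",r[3]+np.pi/2)
        m=ok&(z>0.04)&(z<0.066)&(y<-.1)&(x<.6)&(x>.3)&(hsv[...,1]>60)
        for c in big(m,20): print(v,"lidbar",c.sum(),rect(X[c][:,:2]))
E
python3 - <<'E'
from h import *
measure("3")
E
```

```text
top rim 1592 0.1450234039353362 (array([0.62966559, 0.02043826]), np.float32(0.30281043), np.float32(0.15345901), np.float32(0.112856284))
top canlid 388 0.09090223607668618 (array([0.44192599, 0.0905414 ]), np.float32(0.06861227), np.float32(0.062089734), np.float32(0.8679314))
top canlid 427 0.09021856625703398 (array([0.37549133, 0.21722125]), np.float32(0.06793129), np.float32(0.06641544), np.float32(0.81515384))
top bar 20 [0.12274165 0.13181469] (array([ 0.745159  , -0.35095898]), np.float32(0.010623794), np.float32(0.007014503)) yawx 2.4088638
top bar 63 [0.12253986 0.12581745] (array([0.44091803, 0.08897581]), np.float32(0.039396662), np.float32(0.007936302)) yawx 0.01935947
top bar 78 [0.12213973 0.12461254] (array([0.37651178, 0.21760669]), np.float32(0.04156672), np.float32(0.012466294)) yawx 0.29600418
top lidbar 160 (array([ 0.41991409, -0.33754663]), np.float32(0.096006386), np.float32(0.012769399), np.float32(-0.06237162))
side rim 1752 0.14280340313668774 (array([0.63277991, 0.02074109]), np.float32(0.3068404), np.float32(0.1586219), np.float32(0.115459576))
side canl
[... 258 characters left out ...]
at32(-0.49741277))
side canlid 372 0.08934036064220663 (array([0.37067383, 0.22036716]), np.float32(0.068591975), np.float32(0.052025005), np.float32(-0.44823584))
side bar 29 [0.11895884 0.1311201 ] (array([ 0.74860565, -0.35084277]), np.float32(0.012982568), np.float32(0.0074806763)) yawx 2.387485
side bar 136 [0.12035638 0.12329101] (array([0.44213666, 0.09006752]), np.float32(0.04399822), np.float32(0.014237416)) yawx 3.1133819
side bar 184 [0.12000096 0.12216785] (array([0.37845728, 0.21776746]), np.float32(0.043874595), np.float32(0.013653395)) yawx 0.30073524
side lidbar 154 (array([ 0.42081708, -0.3378573 ]), np.float32(0.098545074), np.float32(0.016490214), np.float32(-0.047726396))
```

Can A has been knocked about 2 cm and is now at (0.441, 0.0895). I'll press both lids with the fingers shut.

```bash
python3 - <<'E'
from h import *
robot.move_straight([0.423,-0.338,0.30],vel=0.25)
robot.grip(0.0,60)
for n,c,a in(("A",[0.4415,0.0895],0.0),("B",[0.377,0.2175],0.298)):
    y=bestyaw([*c,0.19],a+np.pi/2)
    robot.goto([*c,0.19],[np.pi,0,y]); st(n)
    robot.move_straight([*c,0.145],vel=0.1)
    print(robot.move_straight([*c,0.121],vel=0.02,contact_N=22));st("press")
    robot.move_straight([*c,0.20],vel=0.12)
    snap("top","top4"+n);snap("side","side4"+n)
    measure("4"+n)
robot.move_straight([*c,0.28],vel=0.2)
E
```

```text
A t15.9 [0.4422 0.0882 0.1901] [3.141 0.    1.568] F [-0.8 -0.3  0.4] op 0.002
True
press t17.5 [0.4416 0.0895 0.126 ] [-3.141e+00  2.000e-03  1.571e+00] F [-2.3 -1.5  9.5] op 0.002
top rim 1585 0.14492691828286808 (array([0.62972974, 0.02058289]), np.float32(0.30251002), np.float32(0.15321268), np.float32(0.111021735))
top canlid 428 0.09008301678721184 (array([0.37542935, 0.21745898]), np.float32(0.06804724), np.float32(0.06658245), np.float32(0.8015019))
top bar 80 [0.12165456 0.12486924] (array([0.37653088, 0.21743083]), np.float32(0.041631345), np.float32(0.012134855)) yawx 0.2918533
top lidbar 156 (array([ 0.41997375, -0.3373855 ]), np.float32(0.09597784), np.float32(0.0128945485), np.float32(-0.062710054))
side rim 1195 0.142956802917527 (array([0.6326673 , 0.02707172]), np.float32(0.2939316), np.float32(0.15682629), np.float32(0.121627994))
side canlid 101 0.08525885329685116 (array([0.55988208, 0.01651841]), np.float32(0.061698012), np.float32(0.0077093644), np.float32(0.08813214))
side canlid 372 0.08926195521288396 (array([0.37189468, 0.22056644]), np.float32(0.068721905),
[... 1427 characters left out ...]
, np.float32(0.11563871))
side canlid 160 0.0822821931450185 (array([0.36962802, 0.22175378]), np.float32(0.06792303), np.float32(0.051249083), np.float32(-0.48321778))
side bar 27 [0.12097411 0.13190306] (array([ 0.74885779, -0.35132535]), np.float32(0.01240209), np.float32(0.007896946)) yawx 2.322478
side bar 110 [0.11367284 0.11543755] (array([0.44230402, 0.08986356]), np.float32(0.04674976), np.float32(0.013537327)) yawx 3.129281
side bar 153 [0.11358198 0.11560451] (array([0.37850696, 0.21815552]), np.float32(0.044638243), np.float32(0.014342744)) yawx 0.31434047
side lidbar 153 (array([ 0.42067673, -0.3372504 ]), np.float32(0.0956999), np.float32(0.015815474), np.float32(-0.058466397))
```

Both presses stopped at TCP z 0.126, which puts both crossbar tops at 0.115, so the lids are home. Now I'll lift B into the box.

```bash
cat >> h.py <<'E'
BOX=np.array([0.6305,0.0206]);BY=0.113
def box2w(x,y): return BOX+np.array([np.cos(BY)*x-np.sin(BY)*y,np.sin(BY)*x+np.cos(BY)*y])
def carry(c,a,by):
    robot.grip(0.5,60)
    y=bestyaw([*c,0.2],a+np.pi/2)
    robot.goto([*c,0.2],[np.pi,0,y])
    print("hit",robot.move_straight([*c,0.102],vel=0.12,contact_N=8));st("at can")
    robot.grip(0.0,60);st("grip")
    robot.move_straight([*c,0.285],vel=0.15);st("lifted")
    w=box2w(0,by)
    ty=min((BY+k*np.pi/2 for k in range(-4,5)),key=lambda t:abs(t-y))
    robot.move_straight([*w,0.285],vel=0.2,attitude=[np.pi,0,ty]);st("over box")
    snap("side","side_over%d"%(by*100))
    robot.move_straight([*w,0.115],vel=0.12,contact_N=8)
    print("land",robot.move_straight([*w,0.103],vel=0.03,contact_N=4));st("landed")
    robot.grip(0.4);robot.sleep(0.2)
    robot.move_straight([*w,0.28],vel=0.15);st("out")
E
python3 - <<'E'
from h import *
carry([0.377,0.2175],0.298,0.08)
snap("top","top5");snap("side","side5");measure("5")
cv2.imwrite('pics/mix5.png',cv2.resize(np.vstack([cv2.imread('pics/side5.png'),cv2.imread('pics/top5.png')]),None,fx=.75,fy=.75))
E
```

```text
hit False
at can t23.8 [0.3775 0.2179 0.1027] [ 3.14  -0.     1.869] F [0.1 0.1 0.8] op 0.498
grip t24.2 [0.3777 0.2174 0.1026] [3.140e+00 1.000e-03 1.868e+00] F [ 1.2 -1.8  6.3] op 0.126
lifted t25.5 [0.3764 0.2171 0.2842] [-3.14   0.     1.869] F [ 0.3  0.3 -2.5] op 0.130
over box t27.0 [0.6206 0.101  0.2851] [-3.141  0.     1.685] F [-0.1  0.8 -2.8] op 0.123
land True
landed t29.0 [0.6221 0.1    0.1076] [3.140e+00 1.000e-03 1.684e+00] F [ 0.2 -0.9  5.7] op 0.128
out t30.9 [0.621  0.0998 0.2789] [-3.138e+00  1.000e-03  1.684e+00] F [ 0.3 -0.6  0.4] op 0.399
top rim 630 0.1448799890104634 (array([ 0.63847229, -0.05920107]), np.float32(0.15301415), np.float32(0.14178541), np.float32(-1.4572133))
top rim 296 0.14567043501990862 (array([0.5882312 , 0.12069665]), np.float32(0.09393681), np.float32(0.093201965), np.float32(0.11705133))
top canlid 74 0.08389163289269824 (array([0.43432233, 0.10810777]), np.float32(0.065733135), np.float32(0.028567709), np.float32(-1.2438307))
top bar 68 [0.11589091 0.11894875] (array([0.43958176, 0.08907748]), np.float32(0.042224888), np.float32(0.0080750
[... 261 characters left out ...]
 np.float32(0.10841032))
side canlid 89 0.08273927080460768 (array([0.43520929, 0.10734239]), np.float32(0.06665783), np.float32(0.030511742), np.float32(-1.1824799))
side bar 28 [0.11943889 0.13131626] (array([ 0.74882544, -0.35128986]), np.float32(0.014815217), np.float32(0.007938025)) yawx 2.3101628
side bar 108 [0.11745109 0.12045464] (array([0.6208576 , 0.10011553]), np.float32(0.043597978), np.float32(0.014994784)) yawx 0.10594678
side bar 117 [0.11369072 0.11562733] (array([0.4422522, 0.090126 ]), np.float32(0.04328302), np.float32(0.015652213)) yawx 3.1399062
side lidbar 154 (array([ 0.42042538, -0.33742007]), np.float32(0.09867685), np.float32(0.015574211), np.float32(-0.061339058))
```

View pics/mix5.png

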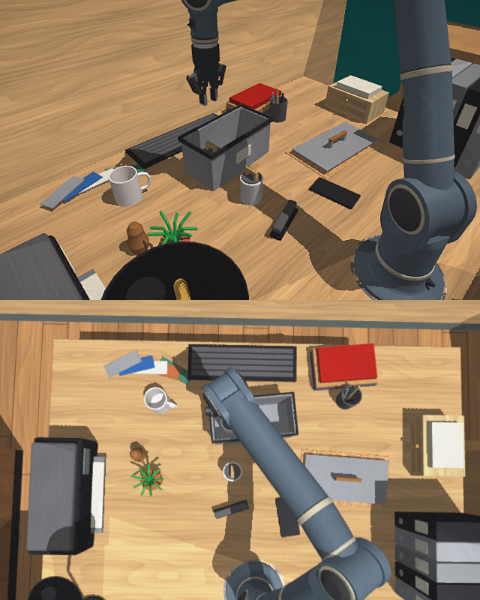

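View pics/side_over8.png

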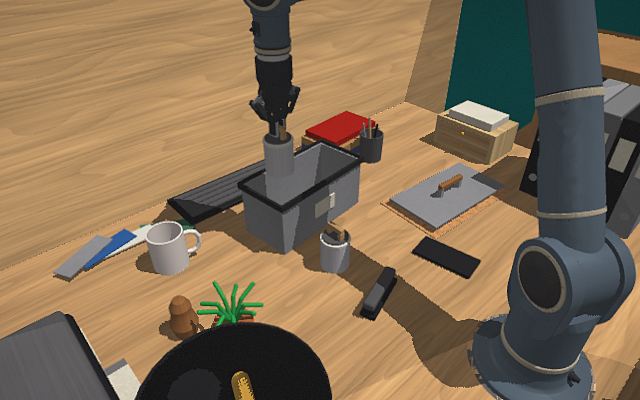

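Can B stands in the box with its bar at (0.621, 0.100), top 0.120. Can A is still at (0.441, 0.0895), so I'll carry it next.

```bash
python3 - <<'E'
from h import *
carry([0.441,0.0896],0.005,-0.08)
robot.goto([0.423,-0.338,0.25],[np.pi,0,bestyaw([0.423,-0.338,0.25],-0.06)])
snap("top","top6");snap("side","side6");measure("6")
cv2.imwrite('pics/mix6.png',cv2.resize(np.vstack([cv2.imread('pics/side6.png'),cv2.imread('pics/top6.png')]),None,fx=.75,fy=.75))
E
```

```text
hit False
at can t33.0 [0.4416 0.09   0.1025] [ 3.141 -0.     1.576] F [ 0.9 -0.5  0.3] op 0.500
grip t33.4 [0.4414 0.0893 0.1026] [3.141e+00 1.000e-03 1.575e+00] F [-0.8 -1.4  5.5] op 0.129
lifted t34.7 [0.4404 0.0893 0.2841] [-3.14   0.     1.576] F [ 0.2  0.8 -3.8] op 0.126
over box t36.1 [ 0.6389 -0.0578  0.2851] [-3.141 -0.     1.685] F [-0.5  0.3 -3.1] op 0.130
land True
landed t38.1 [ 0.6402 -0.0592  0.1077] [3.140e+00 1.000e-03 1.684e+00] F [-0.7 -0.6  4.7] op 0.129
out t39.9 [ 0.639  -0.0591  0.2788] [-3.138  0.     1.684] F [ 0.2 -1.   0.2] op 0.403
top rim 1583 0.1451603654201538 (array([0.62934882, 0.02052899]), np.float32(0.30289772), np.float32(0.15306689), np.float32(0.114369445))
top canlid 153 0.0892482499552225 (array([ 0.63859192, -0.05875793]), np.float32(0.06779061), np.float32(0.06707641), np.float32(-0.97368705))
top canlid 148 0.08849522142679221 (array([0.61975916, 0.09963699]), np.float32(0.06854341), np.float32(0.06527944), np.float32(-1.547714))
top bar 83 [0.12031577 0.12344679] (array([ 0.63868286, -0.05885271]), np.float32(0.043242373), np.float32(0.012
[... 403 characters left out ...]
float32(0.10856142))
side canlid 125 0.08628332037012724 (array([0.56018945, 0.01100269]), np.float32(0.07205647), np.float32(0.008594241), np.float32(0.108241804))
side bar 28 [0.12067427 0.13125664] (array([ 0.74892633, -0.35161279]), np.float32(0.015710805), np.float32(0.0078896945)) yawx 2.391496
side bar 94 [0.11706408 0.12048823] (array([ 0.64045502, -0.05914236]), np.float32(0.043700527), np.float32(0.016830014)) yawx 0.1255703
side bar 104 [0.11731199 0.12082704] (array([0.62156494, 0.10131959]), np.float32(0.043206103), np.float32(0.015601967)) yawx 0.1742754
side lidbar 153 (array([ 0.42037814, -0.33619016]), np.float32(0.09719062), np.float32(0.015735134), np.float32(-0.04811916))
```

View pics/mix6.png

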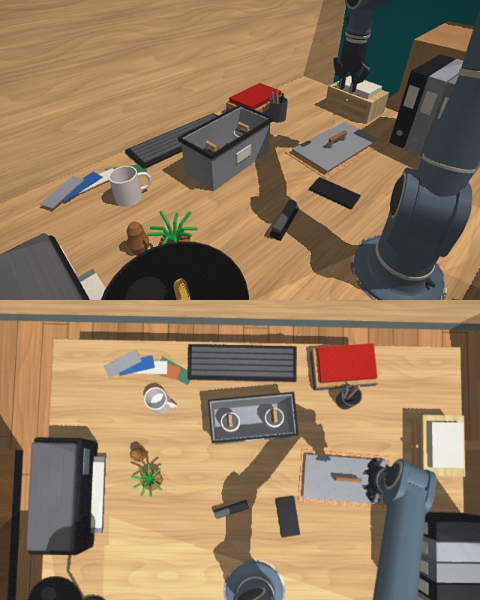

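Both canisters stand in the box with their lids home, bar tops at about 0.120. Now I'll put the lid back on and press it.

```bash
python3 - <<'E'
from h import *
c=[0.4213,-0.3376];a=-0.062
y=robot.sense()["tcp_rot"][2]; print(y)
robot.grip(0.5,60)
robot.move_straight([*c,0.12],vel=0.2,attitude=[np.pi,0,a])
robot.move_straight([*c,0.047],vel=0.1,contact_N=8);st("at lid")
robot.grip(0.0,100);st("grip")
robot.move_straight([*c,0.30],vel=0.15)
robot.move_straight([*BOX,0.30],vel=0.2,attitude=[np.pi,0,BY]);st("over")
robot.sleep(0.3)
robot.move_straight([*BOX,0.205],vel=0.1);st()
snap("side","side7")
print(robot.move_straight([*BOX,0.178],vel=0.03,contact_N=6));st("on collar")
E
```

```text
-0.05668917958178632
at lid t43.3 [ 0.4218 -0.3378  0.0475] [ 3.141e+00 -1.000e-03 -6.200e-02] F [ 0.3 -0.4 -0.7] op 0.496
grip t43.7 [ 0.4219 -0.3379  0.048 ] [ 3.14e+00 -1.00e-03 -6.20e-02] F [-0.6  0.3  5.8] op 0.142
over t47.7 [0.6303 0.0195 0.3   ] [3.141 0.    0.111] F [ 0.2  0.6 -3.3] op 0.138
 t49.1 [0.6311 0.0209 0.2059] [-3.142e+00 -2.000e-03  1.130e-01] F [-0.4 -0.5 -2.6] op 0.145
True
on collar t50.0 [0.6302 0.0204 0.1802] [3.141e+00 1.000e-03 1.130e-01] F [-0.1 -0.3  4.4] op 0.147
```

View pics/side7.png

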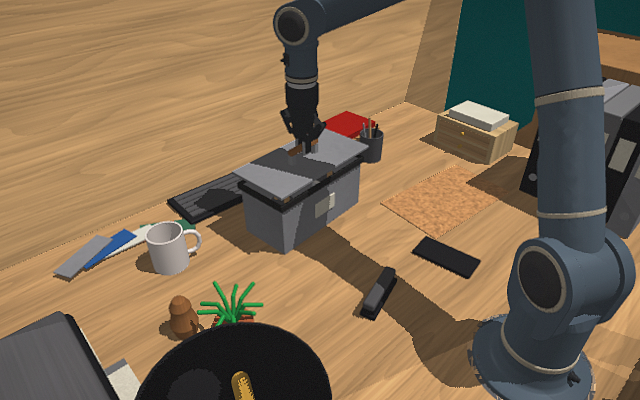

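The picture shows the lid held level and centred above the mouth at about (300,165). It then touched the collar at TCP z 0.180, which puts the lid origin at about 0.148. Now I'll press.

```bash
python3 - <<'E'
from h import *
print(robot.move_straight([*BOX,0.169],vel=0.02,contact_N=35));st("pressed held")
robot.grip(0.5);robot.sleep(0.2);st()
robot.move_straight([*BOX,0.26],vel=0.15)
robot.grip(0.0)
print(robot.move_straight([*BOX,0.205],vel=0.1,contact_N=8))
print(robot.move_straight([*BOX,0.190],vel=0.02,contact_N=35));st("pressed shut")
robot.move_straight([*BOX,0.30],vel=0.15)
robot.goto([0.5,-0.4,0.3],[np.pi,0,bestyaw([0.5,-0.4,0.3],0.1)]);st()
for v in("top","side"):
    f,X=snap(v,v+"8");z=X[...,2];x=X[...,0];yy=X[...,1]
    m=(z>0.134)&(z<0.165)&(x>.5)&(x<.8)&(abs(yy)<.25)
    for c in big(m,800):
        P=X[c];A=np.c_[P[:,:2]-BOX,np.ones(len(P))];k=np.linalg.lstsq(A,P[:,2],rcond=None)[0]
        print(v,rect(P[:,:2]),"z,slopes",np.median(P[:,2]),k)
    m=(z>0.17)&(z<0.205)&(x>.5)&(x<.8)&(abs(yy)<.2)
    for c in big(m,20):print("bar",rect(X[c][:,:2]),np.percentile(z[c],90))
E
```

```text
False
pressed held t50.6 [0.6302 0.0205 0.1729] [3.139 0.005 0.113] F [-9.2 -2.4 22. ] op 0.140
 t51.2 [0.6305 0.0207 0.1687] [-3.141  0.005  0.113] F [0.9 0.5 1.1] op 0.503
False
True
pressed shut t53.8 [0.6307 0.0207 0.1972] [3.138 0.004 0.112] F [-2.  -0.   3.9] op 0.001
 t56.2 [ 0.5012 -0.3981  0.3002] [-3.141e+00 -1.000e-03  1.030e-01] F [-0.4  0.6  0.1] op 0.001
top (array([0.62745068, 0.02030444]), np.float32(0.31610802), np.float32(0.16692534), np.float32(0.11219414)) z,slopes 0.14846979461941115 [ 0.00030957 -0.00030931  0.1484566 ]
bar (array([0.6272019 , 0.02064264]), np.float32(0.09504302), np.float32(0.014244918), np.float32(0.1213662)) 0.18898298359278623
side (array([0.62943414, 0.01983099]), np.float32(0.31987032), np.float32(0.17150894), np.float32(0.11066939)) z,slopes 0.14794501693723622 [ 0.00501425 -0.00148019  0.14800679]
bar (array([0.62851306, 0.02137523]), np.float32(0.09715375), np.float32(0.015444416), np.float32(0.109927006)) 0.18648052916170277
```

View pics/side8.png

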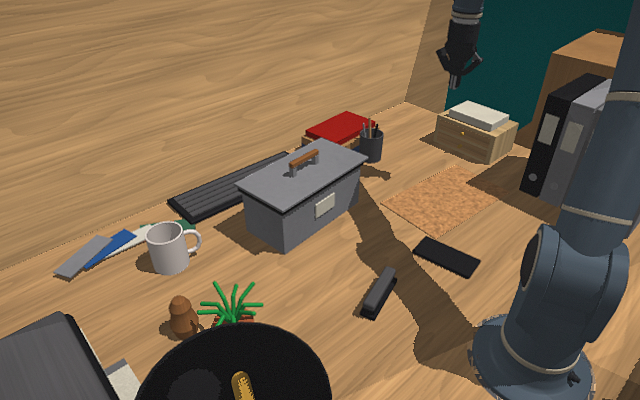

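View pics/top8.png

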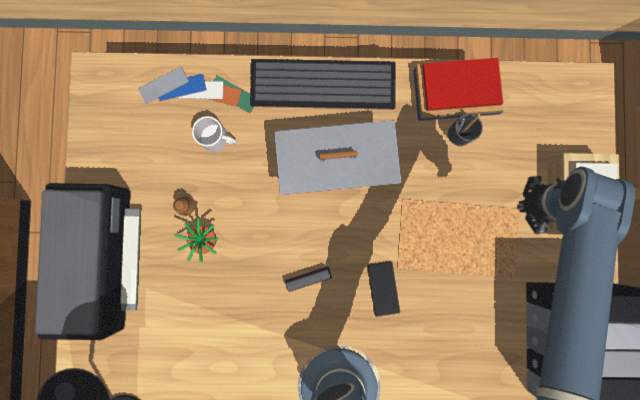

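The lid sits level on the box. Its panel top dropped 8 mm, from 0.156 to 0.148, and the fingers stopped on the bar at 0.186, which is the height with the seal fully down. The doll at (183,205) and the plant at (198,240) haven't moved. I'll hand the job in.

```bash
python3 -c "
from h import *
robot.close_job()"
```

```text
the job is handed in; nothing more can be done
```

I finished the whole task and handed it in at about 56 s of the 200 s allowed. The hand-in gives no verdict, so what follows is my own last checks.

- **Lid off:** I lifted the box lid by its handle and laid it on the cork mat.
- **Canisters:** There were two on the desk, and no third showed in either camera. One had been knocked about 2 cm along x, so I measured it again before touching it. Both lids pressed down to a stop with the crossbar tops at 115 mm, which is fully home. Both canisters then stood in the box with bar tops at about 120 mm by the side camera, as expected on the 5 mm floor. The top camera read about 3 mm higher.
- **Lid back on:** The panel top dropped from 0.156 to 0.148 m, and pressing stopped with the handle bar top at 0.186 m; both match a fully pressed seal. The lid is about 1–3 mm off the box centre, with a yaw difference under 0.01 rad and a tilt of 0.005 rad or less.
- **Other things:** The doll and the plant look unmoved, and the arm is clear of everything.

Two small disagreements showed up. The two cameras differ by 2–3 mm in x, about their calibration error. The first press with the lid still gripped ended without reaching its 35 N limit, so I pressed again with shut fingers, and that one stopped on force.

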